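Step a marked plate under the pointer of a slide table

TASK

On the bench slide table, slide the loose aluminium plate snug into the corner of the two brass fences, square and flush against both. Then move the carriage by its red knob to bring the centre of the red dot right under the tip of the fixed pointer, hold it still there for a full second, and go on to the yellow dot; leave the table with the yellow dot under the tip, the plate still snug in its corner and the knob released. Do not knock the pointer or the things standing around.

Things in the scene. Friction and masses are not known exactly. Their poses are not given: they have to be found in the camera images.
- fixture: Slide table fixed to the bench: green base casting, 300 x 200 x 22 mm, carrying a dark saddle and on it a grey carriage. Origin on the bench surface, under the carriage's mid position; its x axis points away from the robot (up to 0.35 rad of yaw), y to the left, z up. The base reaches from x = -110 to +190 mm, y = -100 to +100 mm.
- saddle (a joint): Slide of saddle and carriage along the fixture's x axis, m, 0 at mid travel, from -0.055 to +0.055. Stiff: about 8 N to move it, stays where it is left.
- carriage (a joint): Slide of the carriage on the saddle along the fixture's y axis, m, 0 at mid travel, from -0.045 to +0.045. About 8 N to move it, stays where it is left. The carriage's flat grey top (the bed, 205 x 160 mm) lies 60 mm above the bench.
- corner (a point): Inner corner of the two brass fences, at bed height (60 mm above the bench); moves with the carriage, axes parallel to the fixture's. The fences are 9 mm thick and 10 mm high; the far one bounds the plate's +x side (face at x = 0 here, running 106 mm from the corner to -y), the left one its +y side (face at y = 0, running 106 mm to -x). From here the bed reaches to x = -195 and y = -135 mm.
- knob_grip (a point): Middle of the red knob that moves the carriage: upright cylinder 24 mm in diameter, 34 mm tall, its top 15 mm above this point, which lies 27 mm above the bed. Rigidly fixed to the carriage, at x = -180, y = -117 mm from the corner.
- plate_center (a point): Centre (half-way up) of the loose bright aluminium plate, 90 (x) x 70 (y) x 8 mm, about 0.14 kg, lying flat on the bed, about 6 to 29 mm short of each fence and up to 0.1 rad askew. Its axes are the plate's; when it is seated they are parallel to the corner's and its centre lies at x = -45, y = -35 mm from the corner. It slides on the bed with 1 to 2 N, far less than moves the slides.
- red_dot (a point): Centre of the red dot, 12 mm in diameter, on the plate's top face at x = +22, y = +15 mm from the plate's centre.
- yellow_dot (a point): Centre of the yellow dot, 12 mm in diameter, on the plate's top face at x = -25, y = -12 mm from the plate's centre.
- blue_dot (a point): Centre of the blue dot, 12 mm in diameter, on the plate's top face at x = +20, y = -20 mm from the plate's centre. Not used in this job.
- pointer_tip (a point): Tip of the fixed black pointer needle, 12 mm above the bed, 4 mm above the plate's top; it does not move. At x = +40, y = +20 mm in the fixture's frame.
- pointer_stand: Fixed stand of the pointer: a steel post at x = +165, y = +20 mm of the fixture (its top 106 mm above the bench) with a thin arm reaching to -x, 98 mm above the bench (38 mm above the bed), then a needle slanting down to the tip. No part between the post and the tip is higher than 106 mm above the bench. Origin and axes as the fixture's.
- cup: Bystander: white paper coffee cup with black sleeve and lid, 80 mm wide, 112 mm tall, origin under its centre.
- can: Bystander: white spray can with a broad blue band, 60 mm wide, 150 mm tall, origin under its centre.
- socket: Bystander: steel wrench socket standing on the bench, 28 mm wide, 38 mm tall, origin under its centre.
Not all that is in view belongs to the job. Of the things that look like the part that bears plate_center, the smallest one is meant.

How it is judged:
On the way, in this order (a step that is already met when the one before it is completed fails the run):
1. the plate lies flush in the corner of the fences (x of plate_center in the frame of corner above -0.0475 m and y of plate_center in the frame of corner above -0.0375 m and z of plate_center in the frame of corner below 0.007 m and angle between the x axis of plate_center and the x axis of corner, either way round below 0.035 rad), for 0.2 s.
2. the red dot stands still under the pointer tip, plate in its corner (all of step 1 and horizontal distance between red_dot and pointer_tip below 0.005 m and velocity of joint saddle between -0.008 and 0.008 m/s and velocity of joint carriage between -0.008 and 0.008 m/s), for 0.6 s.
3. the yellow dot stands still under the pointer tip, plate in its corner (all of step 1 and horizontal distance between yellow_dot and pointer_tip below 0.005 m and velocity of joint saddle between -0.008 and 0.008 m/s and velocity of joint carriage between -0.008 and 0.008 m/s), for 0.3 s.
At the end, for the whole second after the job is handed in: The pointer tip stands over the yellow dot (centres within 5 mm horizontally), the slides are at rest, and the plate lies flat in the corner of the brass fences, within 2.5 mm of each and within 0.035 rad of square (all of step 3); the robot touches nothing.
It fails at once if the cup is shifted by more than 20 mm (distance of cup from where it was at the start of the episode above 0.02 m).
It fails at once if the can is shifted by more than 20 mm (distance of can from where it was at the start of the episode above 0.02 m).
It fails at once if the socket is shifted by more than 20 mm (distance of socket from where it was at the start of the episode above 0.02 m).
It fails at once if the pointer is knocked (more than 10 N) (contact force between anything else and pointer_stand above 10 N).
It also fails if it takes over 61 s, if anything falls off the work surface, if the arm or the gripper's body presses on something with over 40 N, if the wrist force passes 120 N, or if a joint passes its speed limit or range.

ROBOT

A 7-joint arm with a two-finger parallel gripper is mounted at the origin on the work surface. World frame = base frame: x ahead of the robot, y to its left, z up, the work surface at z = 0. Lengths are in m, angles in rad, forces in N, time in s.
With the tool pointing down it reaches from about 0.4 to 0.75 m from the base axis. Payload 19.5 kg.
Tool frame: the origin (TCP) lies at the very end of the fingers, on their centre line; the grasp point (between the pads) lies 19 mm behind it (grip_point_offset is the distance from the TCP to the grasp point, in m); z points along the fingers, y is the line along which they close (so a half turn about z gives the same grasp; the last joint's range is limited). The gripper opens to 85 mm and grips with 20 to 120 N. Pads are 22 mm wide; open, the fingers measure 114 mm over their backs; the gripper's body (76 mm by 85 mm) begins 54 mm behind the grasp point. The pads swing forward as they close: fully open they stand 13 mm farther back than shut.
Start: joints at [-1.376, 0.707, -0.028, 1.485, 0.022, 0.951, -0.075], TCP at [0.135, 0.559, 0.231] pointing down, gripper open.
Joint ranges: [-2.71, 2.71], [-0.32, 2.16], [-1.57, 1.52], [0, 2.45], [-1.46, 4.6], [0, 2.02], [-2.83, 2.83]. Speed limits (rad/s): [1.89, 1.89, 2.57, 2.57, 3.01, 3.01, 3.01].

INTERFACE

Orientations are given as a rotation vector (axis times angle).
In Python, from workcell import * gives the robot as it stands.
- The arm moves only by the shell command python3 -m inch 'ROWS' [FORCE]. ROWS is JSON, one flat list of numbers, 7 for each row, row after row: the finger opening in mm, from 0 to 85.4, then the shift along the tool's x, y, z in mm, then the turn, a rotation vector about the tool's x, y, z in units of 6 degrees (1.0 is 6 degrees). In form: [jaw, x, y, z, wx, wy, wz, jaw, x, y, z, wx, wy, wz, ...]. A call has 1 to 12 rows; each row is the pose to reach, as a shift and turn from the pose commanded when the call began, along the tool's axes at that moment; what a row does not reach only later rows make up. A row lasts 1/8 s, in which the tool goes at most 62.5 mm and 10.7 degrees, less where a joint would pass 70% of its speed; a pose out of reach is approached as far as the arm can. A call with a gripper value outside its range is refused whole. The fingers move at their own pace and stop on an object; FORCE is the grip in N (left out, the last holds). Time passes only in rows, so rows that repeat a pose let the fingers close. It gives the time, the measured TCP pose, the force, the opening and the grip force at its end, in the units of the state.
- get_obs(): the state, without advancing time (a new reading comes with each control period).
- read_camera(name): name is "scene" or "top"; returns a dict with "img" (480x640x3 uint8, red, green, blue), "range_z" (480x640 float32, m along the optical axis (not along the pixel's ray), 0 where there is no reading), "intrinsics" (3x3 intrinsics, pixels), "extrinsics" (4x4, takes a point from camera to world coordinates). Camera axes: x right, y down, z forward; pixel columns grow to the right and rows downward; lengths in m; the calibration is good to about 2 mm. A picture is of the moment at which its call begins.
- job_done(): hands the job in; it is judged then, once.
The state is a dict: "t": time; "q": joint angles; "joint_vel": joint speeds; "tau": joint torques, N m; "ee_pos": TCP position; "tool_rot": TCP orientation; "ft_force": force on the tool from outside, world axes, zero at the start; "wrist_torque": the same for the moment, N m; "grip_width": finger opening in m; "grasp_force": force on a finger pad.
Only numpy, scipy, OpenCV 4.12 (cv2) and the standard library are available. Lean on these libraries where they do the work, as an engineer would, in place of code of your own. Each camera call takes 0.05 s, during which the arm holds its last target. There are 200 camera calls.

## Working session

There is one attempt and no reset: what is moved stays moved. The work goes in short steps, Python scripts to look and compute and a shell command to move; the robot and the scene stay as the last step left them, time stands still between calls to the robot, and variables do not carry over. Pictures are saved under pics/ and viewed, at most 10 in all, crops included, and the job is handed in when it is done.

```bash
mkdir -p pics; python3 - <<'E'
from workcell import *
import cv2,numpy as np
o=get_obs();print(o)
for n in("scene","top"):
    r=read_camera(n);cv2.imwrite(f"pics/{n}0.png",r["img"][:,:,::-1]);np.savez(f"{n}0.npz",**r)
    print(n,r["intrinsics"].round(1).tolist(),r["extrinsics"].round(3).tolist())
E
```

```text
{'t': 0.0, 'q': array([-1.37569619,  0.70708098, -0.02761955,  1.48499843,  0.02198894,
        0.95091759, -0.07550234]), 'joint_vel': array([-0.00062586, -0.00027429,  0.00074245,  0.00068434, -0.0004251 ,
       -0.00048176,  0.00068251]), 'tau': array([ 1.02692622e-03, -8.83195925e+01,  1.23449899e+00, -2.36172777e+01,
        1.68498920e-02,  6.41810402e-03, -1.22511443e-05]), 'ee_pos': array([0.13482545, 0.55869235, 0.23084022]), 'tool_rot': array([-3.71094420e-01, -3.11949238e+00,  1.72361180e-03]), 'ft_force': array([0.2414699 , 0.54207326, 0.3752481 ]), 'wrist_torque': array([-0.06066571,  0.00220745,  0.00561153]), 'grasp_force': 0.0, 'grip_width': 0.08511986914616991}
scene [[435.4, 0.0, 318.0], [0.0, 435.4, 238.1], [0.0, 0.0, 1.0]] [[0.713, 0.593, -0.375, 0.805], [0.701, -0.609, 0.37, -0.241], [-0.009, -0.526, -0.85, 0.637], [0.0, 0.0, 0.0, 1.0]]
top [[462.6, 0.0, 316.5], [0.0, 462.6, 241.5], [0.0, 0.0, 1.0]] [[-0.02, -0.988, 0.154, 0.43], [-1.0, 0.017, -0.015, 0.01], [0.012, -0.154, -0.988, 0.928], [0.0, 0.0, 0.0, 1.0]]
```

View pics/scene0.png

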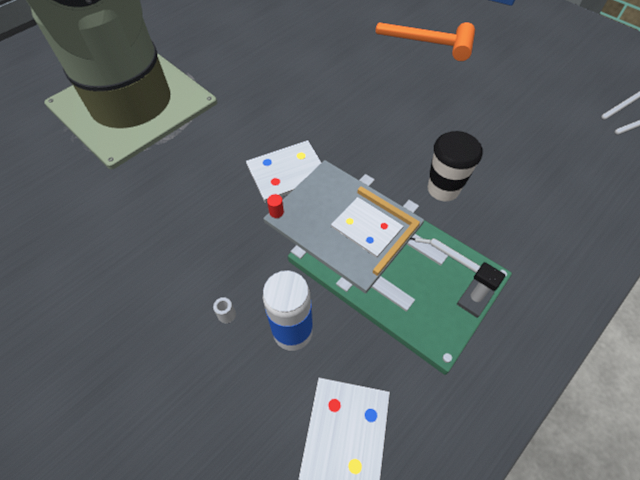

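View pics/top0.png

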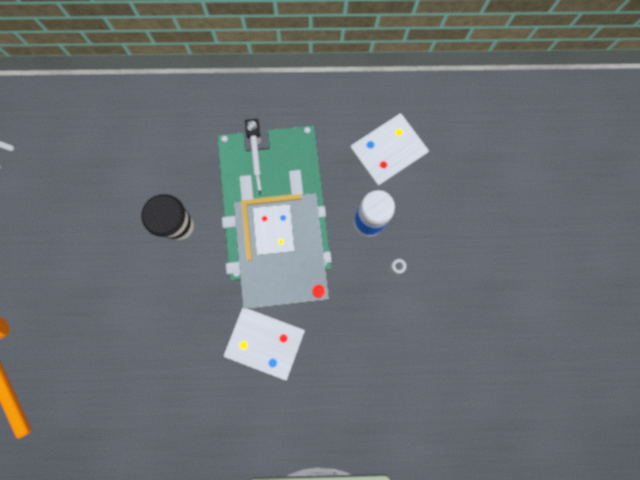

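In the top picture, three plates could be taken for the right one: on the bed at (274,230), on the bench at (264,344), and on the bench at (390,148). The first is the smallest and lies on the bed, so I choose it. The knob is at (318,291), the pointer tip at about (260,191), the can at (375,212), the socket at (399,266) and the cup at (167,217).

```bash
cat > h.py <<'E'
from workcell import *
import cv2,numpy as np
def ray(r,uv):
    K,E=r["intrinsics"],r["extrinsics"]
    d=E[:3,:3]@np.linalg.solve(K,[uv[0],uv[1],1.]);return E[:3,3],d/np.linalg.norm(d)
def plane(r,uv,z):
    o,d=ray(r,uv);return o+d*(z-o[2])/d[2]
def tri(rs,uvs):
    A=np.zeros((3,3));b=np.zeros(3);R=[]
    for r,uv in zip(rs,uvs):
        o,d=ray(r,uv);P=np.eye(3)-np.outer(d,d);A+=P;b+=P@o;R.append((o,P))
    x=np.linalg.solve(A,b);return x,[np.linalg.norm(P@(x-o)) for o,P in R]
H={"red":[(0,8),(172,180)],"yellow":[(26,34)],"blue":[(105,125)],"brass":[(14,23)]}
def blobs(r,c,roi,amin=12):
    x0,y0,x1,y1=roi;h=cv2.cvtColor(r["img"],cv2.COLOR_RGB2HSV);m=np.zeros(h.shape[:2],np.uint8)
    for a,b in H[c]: m|=cv2.inRange(h,(a,120,90),(b,255,255))
    k=np.zeros_like(m);k[y0:y1,x0:x1]=m[y0:y1,x0:x1]
    n,l,s,ce=cv2.connectedComponentsWithStats(k)
    i=[j for j in range(1,n) if s[j,4]>=amin];i.sort(key=lambda j:-s[j,4])
    return [(ce[j],s[j,4],l==j) for j in i]
def dotfit(W):  # red,yellow,blue world xy -> plate centre, yaw
    L=np.array([[22,15],[-25,-12],[20,-20]])/1e3;W=np.array(W)[:,:2]
    U,S,Vt=np.linalg.svd((L-L.mean(0)).T@(W-W.mean(0)));R=(U@Vt).T
    return W.mean(0)-R@L.mean(0),np.arctan2(R[1,0],R[0,0]),np.linalg.norm(W-W.mean(0)-(L-L.mean(0))@R.T,axis=1)
E
python3 - <<'E'
from h import *
T=dict(np.load("top0.npz"));S=dict(np.load("scene0.npz"))
rt=(235,185,335,305);rs=(260,180,425,290)
W=[]
for c in("red","yellow","blue"):
    bt=blobs(T,c,rt);bs=blobs(S,c,rs);print(c,[(b[0].round(1),b[1]) for b in bt],[(b[0].round(1),b[1]) for b in bs])
    f=lambda B:[b for b in B if not(c=="red" and (b[0][0]>300 and b is not None and B is bt or B is bs and b[0][0]<300))][0][0]
    p,e=tri([T,S],[f(bt),f(bs)]);print("  tri",p.round(4),np.round(e,4));W.append(plane(T,f(bt),.068))
    print("  plane",W[-1].round(4),plane(S,f(bs),.068).round(4))
print(dotfit(W))
b=blobs(T,"brass",rt)[0];ys,xs=np.where(b[2]);P=np.array([plane(T,u,.07)[:2] for u in zip(xs,ys)])
print("brass",b[1],P.min(0),P.max(0))
c0=P[np.argmax(P.sum(1))]
near=P[(np.abs(P[:,1]-c0[1])>.025)];left=P[(np.abs(P[:,0]-c0[0])>.03)]
for n,q in(("far",near),("left",left)):
    v=cv2.fitLine(q.astype(np.float32),cv2.DIST_HUBER,0,.01,.01).ravel();print(n,v,np.degrees(np.arctan2(v[1],v[0])))
a=cv2.resize(T["img"][180:310,220:340],None,fx=3.3,fy=3.3,interpolation=2);d=cv2.resize(S["img"][170:300,250:430],None,fx=2.2,fy=3.3*0+2.2,interpolation=2)
o=np.zeros((max(a.shape[0],d.shape[0]),a.shape[1]+d.shape[1],3),np.uint8);o[:a.shape[0],:a.shape[1]]=a;o[:d.shape[0],a.shape[1]:]=d
cv2.imwrite("pics/crop1.png",o[:,:,::-1]);print(o.shape)
E
```

```text
red [(array([318.3, 290.8]), np.int32(125)), (array([264.1, 218.3]), np.int32(16))] [(array([275. , 205.6]), np.int32(307)), (array([275. , 181.7]), np.int32(39)), (array([383.8, 225.4]), np.int32(33))]
  tri [0.6109 0.0951 0.0662] [0.0003 0.0003]
  plane [0.6103 0.0947 0.068 ] [0.6117 0.0944 0.068 ]
yellow [(array([280.5, 241.3]), np.int32(14))] [(array([349.3, 220.9]), np.int32(28))]
  tri [0.5662 0.0644 0.0654] [0.0002 0.0002]
  plane [0.5657 0.0641 0.068 ] [0.5674 0.0631 0.068 ]
blue [(array([282.6, 217.4]), np.int32(15))] [(array([369.4, 239.5]), np.int32(33))]
  tri [0.6119 0.06   0.0663] [0.0002 0.0002]
  plane [0.6114 0.0597 0.068 ] [0.6126 0.0592 0.068 ]
(array([0.58968533, 0.07801087]), np.float64(0.08299791368228247), array([0.00012675, 0.00010726, 0.00016512]))
brass 385 [0.53486208 0.02803478] [0.65411076 0.1344889 ]
far [ 0.08724748 -0.9961867   0.64776206  0.06895433] -84.99472
left [0.995262   0.09722912 0.573261   0.12675385] 5.5796323
(429, 792, 3)
```

View pics/crop1.png

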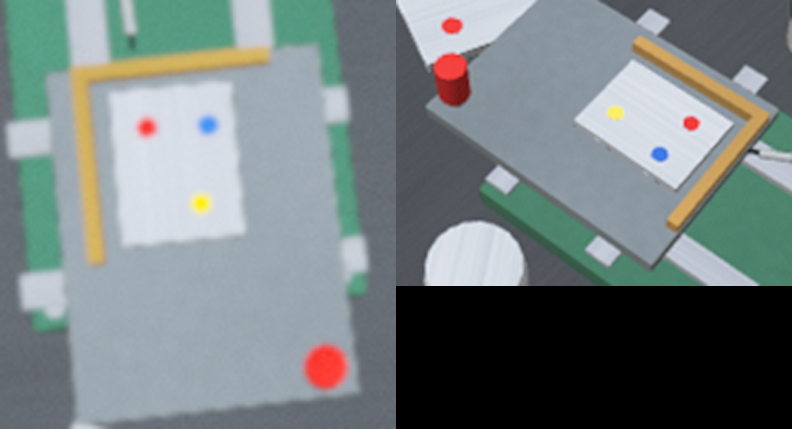

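The crop shows the plate lying inside the L of the fences. It bears red, blue and yellow dots and is the smallest of the three, so the choice stands. The pointer tip is at top pixel (259.7,194.2) and scene pixel (412,238.6), just beyond the far fence.

```bash
cat >> h.py <<'E'
from scipy.spatial.transform import Rotation as Ro
TH=0.092
def F(v): c,s=np.cos(TH),np.sin(TH); return np.array([c*v[0]-s*v[1],s*v[0]+c*v[1]])
def Fi(v): c,s=np.cos(TH),np.sin(TH); return np.array([c*v[0]+s*v[1],-s*v[0]+c*v[1]])
def shift(xyz,yaw=TH):  # rows needed to reach world xyz with tool x = -fixture x
    o=get_obs();R=Ro.from_rotvec(o["tool_rot"]);G=Ro.from_euler("z",yaw)*Ro.from_matrix(np.diag([-1,1,-1]))
    return (R.inv().apply(np.array(xyz)-o["ee_pos"])*1e3).round(1),((R.inv()*G).as_rotvec()*180/np.pi/6).round(2)
E
python3 - <<'E'
from h import *
T=dict(np.load("top0.npz"));S=dict(np.load("scene0.npz"))
tip,e=tri([T,S],[(259.7,194.2),(412,238.6)]);print("tip",tip,e,plane(T,(259.7,194.2),.072))
k=blobs(T,"red",(235,185,335,305))[0][0];kp=plane(T,k,.101);print("knob top",kp, "range",T["range_z"][int(k[1]),int(k[0])])
zs=[]
for u in ((318,290),(300,270),(262,240)):
  z=T["range_z"][u[1],u[0]];K=T["intrinsics"];p=T["extrinsics"]@np.r_[np.linalg.solve(K,[u[0],u[1],1])*z,1];print(u,p[:3].round(4))
# corner: fence centrelines minus 4.5mm, in fixture-aligned axes
cx=Fi([.6478,.0690])[0]-.0045;cy=Fi([.5733,.1268])[1]-.0045;c=np.array([cx,cy])
print("corner rotated",c,"world",F(c));print("knob pred",F(c+[-.18,-.117]),"rel",Fi(kp)-c)
p=np.array([.5897,.0780]);print("plate rel corner",Fi(p)-c,"tip rel",Fi(tip)-c)
g=Fi(p)+[-.045-.011-.015,0];w=F(g);print("start push",w,shift([*w,.13]))
E
```

```text
tip [0.65789559 0.10380367 0.06964756] [np.float64(0.0013093722642507227), np.float64(0.0013093722642505436)] [0.65631003 0.10259828 0.072     ]
knob top [ 0.47015869 -0.00461853  0.101     ] range 0.82239693
(318, 290) [ 0.4715 -0.004   0.1021]
(300, 270) [0.5118 0.0284 0.0582]
(262, 240) [0.5686 0.0987 0.0687]
corner rotated [0.64689949 0.06909453] world [0.63781601 0.12823316]
knob pred [ 0.46932606 -0.00480869] rel [-0.17915341 -0.11688714]
plate rel corner [-0.05252746 -0.0456003 ] tip rel [ 0.01775032 -0.0261709 ]
start push [0.51900026 0.07147721] (array([-487.7, -383.4,  101.3]), array([-0.01, -0.  , -3.14]))
```

```bash
python3 -m inch '[0,-488,-383,0,0,0,-3.14, 0,-488,-383,0,0,0,-3.14, 0,-488,-383,0,0,0,-3.14, 0,-488,-383,0,0,0,-3.14, 0,-488,-383,0,0,0,-3.14, 0,-488,-383,0,0,0,-3.14, 0,-488,-383,0,0,0,-3.14, 0,-488,-383,0,0,0,-3.14, 0,-488,-383,0,0,0,-3.14, 0,-488,-383,0,0,0,-3.14, 0,-488,-383,0,0,0,-3.14, 0,-488,-383,90,0,0,-3.14]' 30; python3 -c "
from h import *
print(shift([.519,.0715,.065]),get_obs()['ft_force'])"
```

```text
t: 1.6
ee_pos: [0.5211, 0.0725, 0.1703]
tool_rot: [-0.143, 3.132, 0.002]
ft_force: [2.8, 0.4, -1.8]
grip_width: -0.0
grasp_force: 0.0
(array([  2.8,  -0.9, 105.3]), array([ 0.01,  0.06, -0.01])) [ 2.80564886  0.41577974 -1.83974255]
```

```bash
python3 -m inch '[0,0,0,60,0,0,0, 0,0,0,60,0,0,0, 0,0,0,60,0,0,0,0,0,0,60,0,0,0]'; python3 - <<'E'
from h import *
print(shift([.519,.0715,.065]),get_obs()['ft_force'])
T=read_camera("top");S=read_camera("scene")
a=T["img"][150:350,200:360];b=S["img"][120:320,200:460]
cv2.imwrite("pics/c2.png",cv2.resize(np.hstack([a,b]),None,fx=1.9,fy=1.9,interpolation=2)[:,:,::-1])
E
```

```text
t: 2.1
ee_pos: [0.5203, 0.0723, 0.111]
tool_rot: [-0.144, 3.135, 0.0]
ft_force: [-0.5, -0.5, 0.8]
grip_width: 0.0001
grasp_force: 0.0
(array([ 1.5, -0.7, 46. ]), array([ 0.  ,  0.03, -0.  ])) [-0.51946419 -0.52281372  0.81450492]
```

View pics/c2.png

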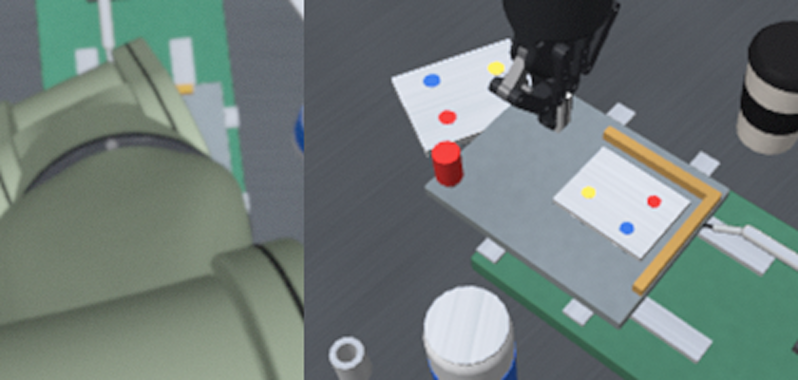

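The fingers, at crop (557,110), stand over the bed behind the plate and have a free way down. The top view is blocked by the arm, so the scene view has to serve from here.

```bash
python3 -m inch '[0,0,0,30,0,0,0, 0,0,0,46,0,0,0, 0,-4,0,46,0,0,0, 0,-8,0,46,0,0,0, 0,-11,0,46,0,0,0, 0,-13,0,46,0,0,0, 0,-15,0,46,0,0,0, 0,-17,0,46,0,0,0, 0,-19,0,46,0,0,0, 0,-21,0,46,0,0,0, 0,-21,0,46,0,0,0]'; cat > look.py <<'E'
from h import *
import sys
o=get_obs();print("ft",Fi(o["ft_force"][:2]).round(1),o["ft_force"][2].round(1))
S=read_camera("scene");W=[]
for c in("red","yellow","blue"):
    bs=[b for b in blobs(S,c,(230,150,460,320),8) if b[1]<60 and S["img"].shape];bs=[b for b in bs if b[0][0]>305]
    print(c,[(b[0].round(1),b[1]) for b in bs])
    W.append(plane(S,bs[0][0],.066))   # 0.066: height the two views agreed on
p,y,e=dotfit(W);print("plate",p,"yaw",y,e.round(4),"rel tip red/yel",[(Fi(w)-Fi([.6579,.1038])).round(4) for w in W[:2]])
br=blobs(S,"brass",(230,150,500,340));m=sum(b[2].astype(int) for b in br);ys,xs=np.where(m);print("brass",len(xs))
if len(sys.argv)>1:
    cv2.imwrite(sys.argv[1],cv2.resize(S["img"][140:320,250:490],None,fx=3.3,fy=3.3,interpolation=2)[:,:,::-1])
E
python3 look.py
```

```text
t: 3.58
ee_pos: [0.5405, 0.074, 0.0628]
tool_rot: [-0.144, 3.138, -0.0]
ft_force: [-1.4, -0.1, -0.8]
grip_width: 0.0002
grasp_force: 0.4
ft [-1.4  0. ] -0.8
red [(array([386.1, 227. ]), np.int32(30))]
yellow [(array([351.8, 222.3]), np.int32(30))]
blue [(array([309.1, 314.7]), np.int32(50)), (array([372. , 241.3]), np.int32(34))]
plate [0.60318157 0.03067976] yaw -0.3762490384981169 [0.0609 0.0366 0.0974] rel tip red/yel [array([-0.0429, -0.004 ]), array([-0.09  , -0.0306])]
brass 849
```

```bash
sed -i 's/(230,150,460,320)/(230,150,460,280)/' look.py; python3 -m inch '[0,-1,0,0,0,0,0, 0,-2,0,0,0,0,0, 0,-3,0,0,0,0,0,0,-3,0,0,0,0,0]';python3 look.py
```

```text
t: 4.12
ee_pos: [0.5435, 0.0743, 0.0628]
tool_rot: [-0.144, 3.138, -0.0]
ft_force: [-0.4, 0.6, 0.8]
grip_width: 0.0001
grasp_force: 0.3
ft [-0.3  0.6] 0.8
red [(array([388. , 228.1]), np.int32(32))]
yellow [(array([353.3, 223.3]), np.int32(29))]
blue [(array([373.8, 242.4]), np.int32(34))]
plate [0.59832539 0.07939256] yaw 0.08685727791459251 [0.0001 0.0002 0.0002] rel tip red/yel [array([-0.0394, -0.0039]), array([-0.0868, -0.0307])]
brass 852
```

```bash
python3 -m inch '[0,-1,0,0,0,0,0, 0,-1.5,0,0,0,0,0, 0,-1.5,0,0,0,0,0]';python3 look.py pics/c3.png; 
```

```text
t: 4.55
ee_pos: [0.544, 0.0743, 0.0627]
tool_rot: [0.144, -3.136, 0.001]
ft_force: [-6.6, -0.4, 3.9]
grip_width: 0.0002
grasp_force: 3.4
ft [-6.6  0.2] 3.9
red [(array([388.1, 228.2]), np.int32(34))]
yellow [(array([353.5, 223.5]), np.int32(30))]
blue [(array([374. , 242.4]), np.int32(34))]
plate [0.5986077  0.07940685] yaw 0.08805282759740332 [0.0001 0.0002 0.0001] rel tip red/yel [array([-0.0391, -0.004 ]), array([-0.0865, -0.0308])]
brass 846
```

View pics/c3.png

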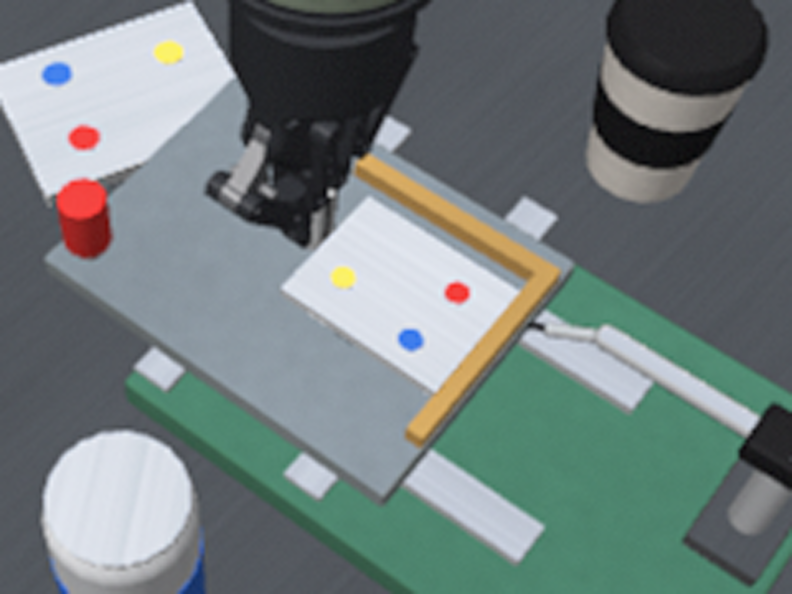

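The plate now lies flush on the far fence, with 6.6 N of reaction. Next I go around to its -y side.

```bash
python3 -m inch '[0,8,0,0,0,0,0, 0,14,0,-12,0,0,0, 0,14,-40,-12,0,0,0, 0,14,-70,-12,0,0,0, 0,-20,-70,-12,0,0,0, 0,-52,-70,-12,0,0,0, 0,-52,-70,-2,0,0,0, 0,-52,-70,0,0,0,0, 0,-52,-62,0,0,0,0, 0,-52,-57,0,0,0,0,0,-52,-54,0,0,0,0, 0,-52,-52,0,0,0,0]';python3 look.py
```

```text
t: 6.1
ee_pos: [0.6013, 0.0277, 0.0629]
tool_rot: [-0.145, 3.138, -0.0]
ft_force: [-0.1, -0.1, 1.1]
grip_width: -0.0
grasp_force: 0.0
ft [-0.1 -0.1] 1.1
red [(array([388. , 228.2]), np.int32(33))]
yellow []Traceback (most recent call last):
  File "look.py", line 8, in <module>
    W.append(plane(S,bs[0][0],.066))   # 0.066: height the two views agreed on
                     ~~^^^
IndexError: list index out of range
```

```bash
sed -i 's/^    W.append.*/    if not bs: continue\n    w=plane(S,bs[0][0],.066);W.append(w);print("  rel tip",(Fi(w)-Fi([.6579,.1038])).round(4))/; s/^p,y,e=.*/if len(W)==3: p,y,e=dotfit(W);print("plate",p,"yaw",y,e.round(4))/' look.py
python3 -m inch '[0,0,2,0,0,0,0, 0,0,4,0,0,0,0, 0,0,6,0,0,0,0, 0,0,7,0,0,0,0, 0,0,8,0,0,0,0, 0,0,9,0,0,0,0, 0,0,10,0,0,0,0, 0,0,10.5,0,0,0,0]';python3 look.py
```

```text
t: 7.15
ee_pos: [0.6004, 0.0378, 0.0628]
tool_rot: [0.144, -3.138, 0.001]
ft_force: [-0.0, -1.6, 0.1]
grip_width: 0.0
grasp_force: 0.6
ft [-0.2 -1.6] 0.1
red [(array([388.1, 228. ]), np.int32(30))]
  rel tip [-0.0394 -0.0036]
yellow []
blue [(array([374. , 242.3]), np.int32(34))]
  rel tip [-0.0414 -0.0387]
brass 636
```

```bash
python3 -m inch '[0,0,1.5,0,0,0,0, 0,0,3,0,0,0,0, 0,0,4.5,0,0,0,0, 0,0,6,0,0,0,0, 0,0,7.5,0,0,0,0, 0,0,8.5,0,0,0,0, 0,0,9,0,0,0,0]';python3 look.py;python3 -m inch '[0,0,1,0,0,0,0,0,0,1,0,0,0,0]'
```

```text
t: 8.07
ee_pos: [0.5996, 0.0469, 0.0628]
tool_rot: [0.145, -3.138, 0.0]
ft_force: [-0.2, -1.3, 0.1]
grip_width: -0.0002
grasp_force: 0.6
ft [-0.3 -1.2] 0.1
red [(array([391.5, 224. ]), np.int32(28))]
  rel tip [-0.0395  0.0059]
yellow []
blue [(array([377.6, 238.1]), np.int32(32))]
  rel tip [-0.0414 -0.0291]
brass 577
t: 8.38
ee_pos: [0.5994, 0.048, 0.0628]
tool_rot: [0.145, -3.138, -0.0]
ft_force: [-0.0, -0.7, 0.9]
grip_width: -0.0003
grasp_force: 0.2
```

```bash
python3 -m inch '[0,0,1,0,0,0,0,0,0,1.5,0,0,0,0,0,0,1.5,0,0,0,0]';python3 look.py
```

```text
t: 8.75
ee_pos: [0.5997, 0.0484, 0.0629]
tool_rot: [-0.143, 3.138, -0.002]
ft_force: [2.9, -5.8, -0.7]
grip_width: 0.0003
grasp_force: 3.3
ft [ 2.4 -6.1] -0.7
red [(array([391.9, 223.4]), np.int32(33))]
  rel tip [-0.0396  0.0073]
yellow []
blue [(array([378.2, 237.5]), np.int32(35))]
  rel tip [-0.0414 -0.0276]
brass 551
```

The plate is seated on both fences, with 6 N of reaction on the left one and dots square. I back off, rise and go over the knob with the gripper open.

```bash
python3 -m inch '[0,0,-5,0,0,0,0, 0,0,-10,0,0,0,0, 0,0,-12,-35,0,0,0, 0,0,-12,-75,0,0,0, 85,60,-30,-75,0,0,0, 85,110,-42,-75,0,0,0, 85,134,-42,-75,0,0,0,85,134,-42,-75,0,0,0, 85,134,-42,-75,0,0,0]';python3 look.py pics/c4.png; python3 -c "
from h import *
print(shift([.4702,-.0046,.069]))"
```

```text
t: 9.93
ee_pos: [0.4705, -0.0046, 0.1379]
tool_rot: [-0.145, 3.138, 0.0]
ft_force: [0.2, 0.1, 0.2]
grip_width: 0.085
grasp_force: 0.0
ft [0.2 0.1] 0.2
red [(array([391.9, 223.4]), np.int32(33))]
  rel tip [-0.0396  0.0073]
yellow [(array([357.6, 219.1]), np.int32(27))]
  rel tip [-0.0865 -0.02  ]
blue [(array([378.2, 237.5]), np.int32(35))]
  rel tip [-0.0414 -0.0276]
plate [0.5973498  0.09038296] yaw 0.09829985843116082 [0.0001 0.     0.0001]
brass 707
(array([ 0.4,  0. , 68.8]), array([0.  , 0.01, 0.  ]))
```

View pics/c4.png

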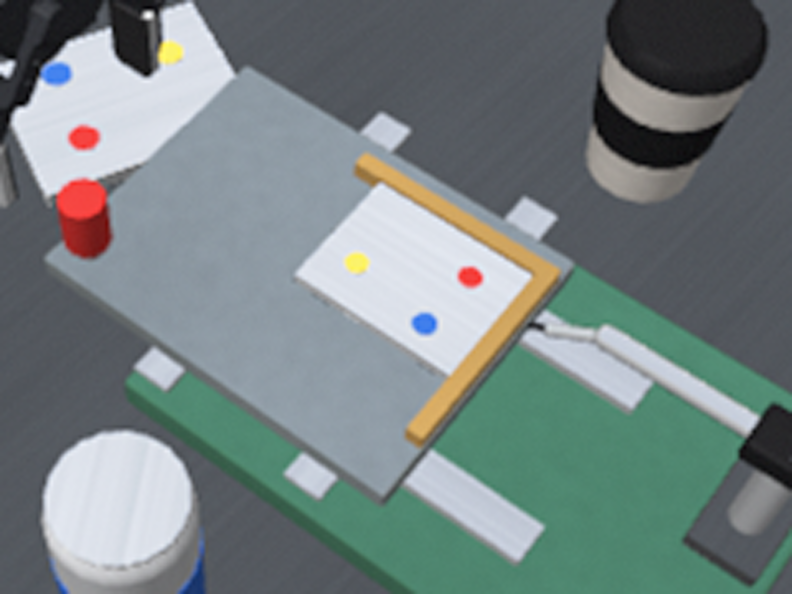

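The plate sits flush in the corner, the dots are visible at crop (357,263), (470,277) and (425,323), and the open gripper hangs over the knob. I go down and grip.

```bash
python3 -m inch '[85,0,0,40,0,0,0, 85,0,0,66,0,0,0, 85,0,0,69,0,0,0, 20,0,0,69,0,0,0, 20,0,0,69,0,0,0, 20,0,0,69,0,0,0, 20,0,0,69,0,0,0, 20,0,0,69,0,0,0]' 60; python3 look.py; python3 - <<'E'
from h import *
S=dict(np.load("scene0.npz"));T=dict(np.load("top0.npz"))
for z in(.070,.072):print(plane(S,(412,238.6),z),plane(T,(259.7,194.2),z))
cv2.imwrite("pics/tip.png",cv2.resize(S["img"][215:265,380:450],None,fx=10,fy=10,interpolation=2)[:,:,::-1])
E
```

```text
t: 10.98
ee_pos: [0.47, -0.0049, 0.0694]
tool_rot: [-0.144, 3.137, -0.0]
ft_force: [-1.9, -0.1, 11.1]
grip_width: 0.0227
grasp_force: 58.1
ft [-1.9  0.1] 11.1
red [(array([391.9, 223.4]), np.int32(33))]
  rel tip [-0.0396  0.0073]
yellow [(array([357.6, 219.1]), np.int32(27))]
  rel tip [-0.0865 -0.02  ]
blue [(array([378.2, 237.5]), np.int32(35))]
  rel tip [-0.0414 -0.0276]
plate [0.5973498  0.09038296] yaw 0.09829985843116082 [0.0001 0.     0.0001]
brass 707
[0.65877864 0.10470431 0.07      ] [0.65683781 0.10281561 0.07      ]
[0.65929556 0.10348382 0.072     ] [0.65631003 0.10259828 0.072     ]
```

View pics/tip.png

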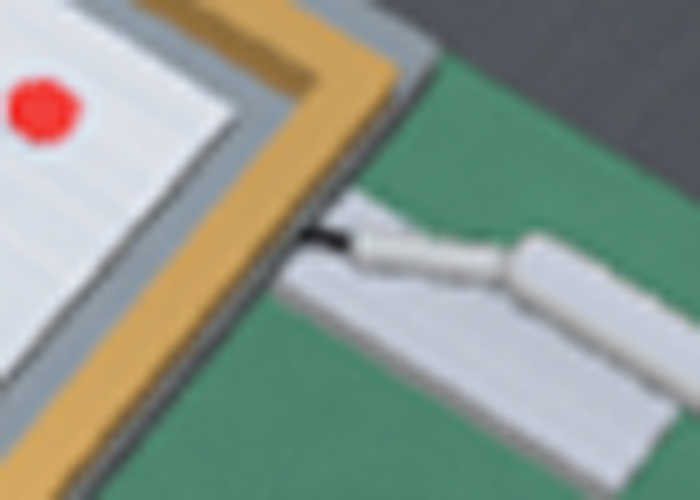

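The close crop puts the tip at scene pixel (410.3,238.2). That gives a world position of about (.6568,.1028), and the top view agrees. I move the carriage by fixture x +38.4 and y -8.2 mm.

```bash
sed -i 's/\.6579,\.1038/.6568,.1028/' look.py; python3 -m inch '[20,-4,-1,0,0,0,0, 20,-9,-2,0,0,0,0, 20,-14,-3,0,0,0,0, 20,-19,-4,0,0,0,0, 20,-24,-5,0,0,0,0, 20,-29,-6,0,0,0,0, 20,-34,-7,0,0,0,0, 20,-37,-8,0,0,0,0, 20,-38.5,-8,0,0,0,0, 20,-38.5,-8,0,0,0,0]'; python3 look.py pics/c5.png
```

```text
t: 12.28
ee_pos: [0.5084, -0.0084, 0.0694]
tool_rot: [0.146, -3.138, -0.001]
ft_force: [-7.3, 6.0, 13.6]
grip_width: 0.0227
grasp_force: 58.3
ft [-6.8  6.7] 13.6
red [(array([409.7, 239.5]), np.int32(30))]
  rel tip [-0.0004  0.0006]
yellow [(array([374.7, 234.6]), np.int32(30))]
  rel tip [-0.0475 -0.0258]
blue [(array([396.1, 254.1]), np.int32(36))]
  rel tip [-0.0023 -0.0339]
plate [0.63578037 0.0868061 ] yaw 0.08739744580077731 [0.0003 0.0001 0.0002]
brass 693
```

View pics/c5.png

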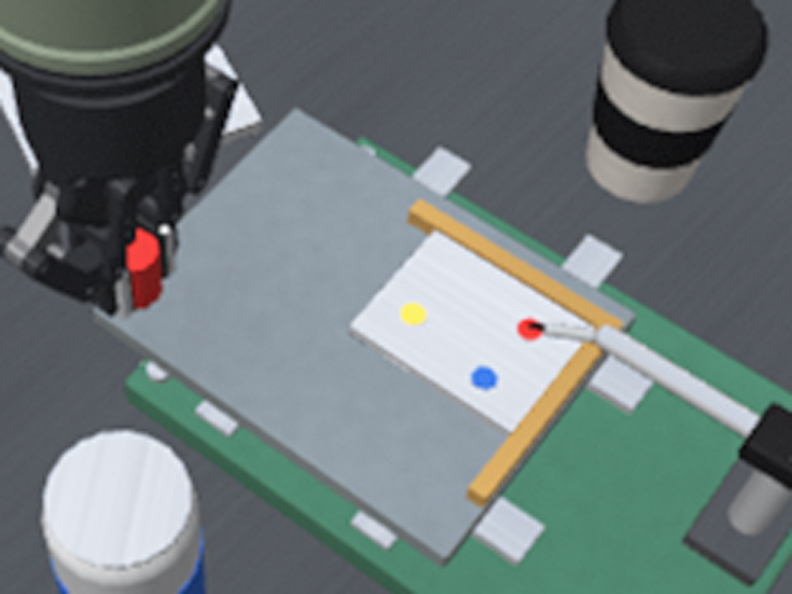

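The tip, at crop (534,327), stands over the red dot at (530,328), and the plate is still in its corner. I hold for 1.25 s, then look again before going on.

```bash
python3 -m inch '[20,0,0,0,0,0,0,20,0,0,0,0,0,0,20,0,0,0,0,0,0,20,0,0,0,0,0,0,20,0,0,0,0,0,0,20,0,0,0,0,0,0,20,0,0,0,0,0,0,20,0,0,0,0,0,0,20,0,0,0,0,0,0,20,0,0,0,0,0,0]'; python3 look.py; python3 -c "
from h import *
print(np.abs(get_obs()['joint_vel']).max())"
```

```text
t: 13.58
ee_pos: [0.5084, -0.0083, 0.0695]
tool_rot: [0.146, -3.138, -0.001]
ft_force: [-6.2, 5.1, 14.7]
grip_width: 0.0228
grasp_force: 58.3
ft [-5.8  5.7] 14.7
red [(array([409.7, 239.5]), np.int32(30))]
  rel tip [-0.0004  0.0006]
yellow [(array([374.8, 234.6]), np.int32(31))]
  rel tip [-0.0473 -0.0257]
blue [(array([396.1, 254.1]), np.int32(36))]
  rel tip [-0.0023 -0.0339]
plate [0.63582979 0.08684321] yaw 0.08659032489270838 [0.0003 0.0001 0.0002]
brass 693
0.001016622772529392
```

```bash
python3 -m inch '[20,-3,2,0,0,0,0, 20,-8,5,0,0,0,0, 20,-13,8,0,0,0,0, 20,-18,11,0,0,0,0, 20,-23,14,0,0,0,0, 20,-28,17,0,0,0,0, 20,-33,20,0,0,0,0, 20,-38,22.5,0,0,0,0, 20,-43,25,0,0,0,0, 20,-46,26.5,0,0,0,0, 20,-47,27,0,0,0,0, 20,-47,27,0,0,0,0]'; python3 look.py pics/c6.png
```

```text
t: 15.12
ee_pos: [0.5528, 0.0206, 0.0695]
tool_rot: [0.143, -3.137, 0.003]
ft_force: [-6.0, -7.7, 13.6]
grip_width: 0.0228
grasp_force: 58.4
ft [-6.7 -7.1] 13.6
red [(array([446. , 243.8]), np.int32(13))]
  rel tip [0.0466 0.0289]
yellow [(array([409. , 240.7]), np.int32(30))]
  rel tip [-0.0002 -0.0019]
blue [(array([432. , 260.2]), np.int32(37))]
  rel tip [ 0.045 -0.009]
plate [0.6802575  0.11644982] yaw 0.130689000212082 [0.0018 0.0005 0.0013]
brass 691
```

View pics/c6.png

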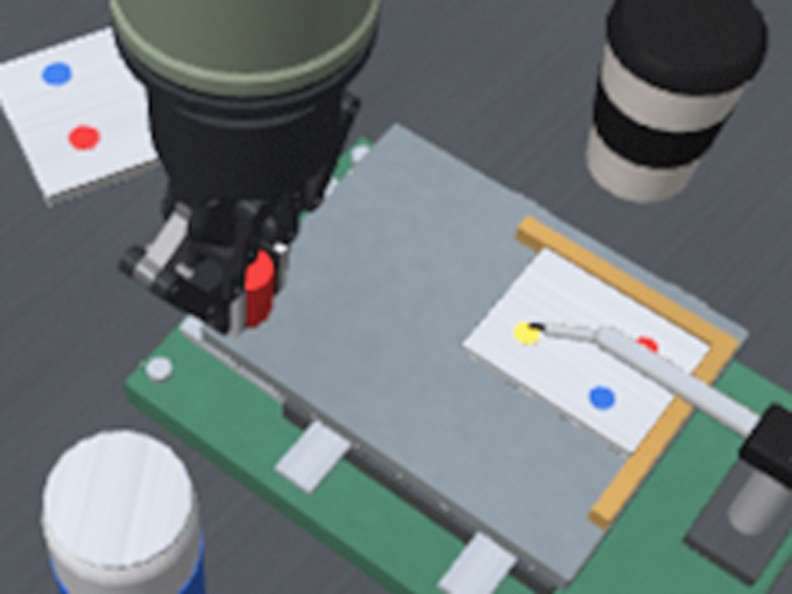

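The tip, at crop (534,327), lies over the yellow dot, whose visible centroid at (527,332) is about 2 mm short. I nudge it, hold, release and rise.

```bash
python3 -m inch '[20,-1,1.5,0,0,0,0,20,-1,1.5,0,0,0,0,20,-1,1.5,0,0,0,0,20,-1,1.5,0,0,0,0,20,-1,1.5,0,0,0,0,20,-1,1.5,0,0,0,0]'; python3 look.py; python3 -m inch '[40,-1,1.5,0,0,0,0,85,-1,1.5,0,0,0,0,85,-1,1.5,0,0,0,0,85,-1,1.5,0,0,0,0,85,-1,1.5,-20,0,0,0,85,-1,1.5,-60,0,0,0,85,-1,1.5,-90,0,0,0,85,-1,1.5,-90,0,0,0,85,-1,1.5,-90,0,0,0]'; python3 look.py pics/c7.png
```

```text
t: 15.92
ee_pos: [0.5535, 0.0222, 0.0695]
tool_rot: [0.143, -3.137, 0.003]
ft_force: [-5.9, -7.2, 12.8]
grip_width: 0.0225
grasp_force: 58.4
ft [-6.6 -6.6] 12.8
red [(array([446.7, 243.7]), np.int32(19))]
  rel tip [0.0474 0.0298]
yellow [(array([409.7, 240.5]), np.int32(23))]
  rel tip [ 0.0005 -0.0008]
blue [(array([432.9, 259.7]), np.int32(37))]
  rel tip [ 0.0457 -0.0075]
plate [0.68084718 0.11767315] yaw 0.1296367804649605 [0.0015 0.0005 0.001 ]
brass 687
t: 17.1
ee_pos: [0.5546, 0.0251, 0.1582]
tool_rot: [0.144, -3.138, 0.0]
ft_force: [-0.4, 0.3, -0.2]
grip_width: 0.0851
grasp_force: 0.0
ft [-0.3  0.4] -0.2
red [(array([446.7, 243.7]), np.int32(19))]
  rel tip [0.0474 0.0298]
yellow [(array([409.7, 240.5]), np.int32(23))]
  rel tip [ 0.0005 -0.0008]
blue [(array([432.9, 259.7]), np.int32(37))]
  rel tip [ 0.0457 -0.0075]
plate [0.68084718 0.11767315] yaw 0.1296367804649605 [0.0015 0.0005 0.001 ]
brass 687
```

View pics/c7.png

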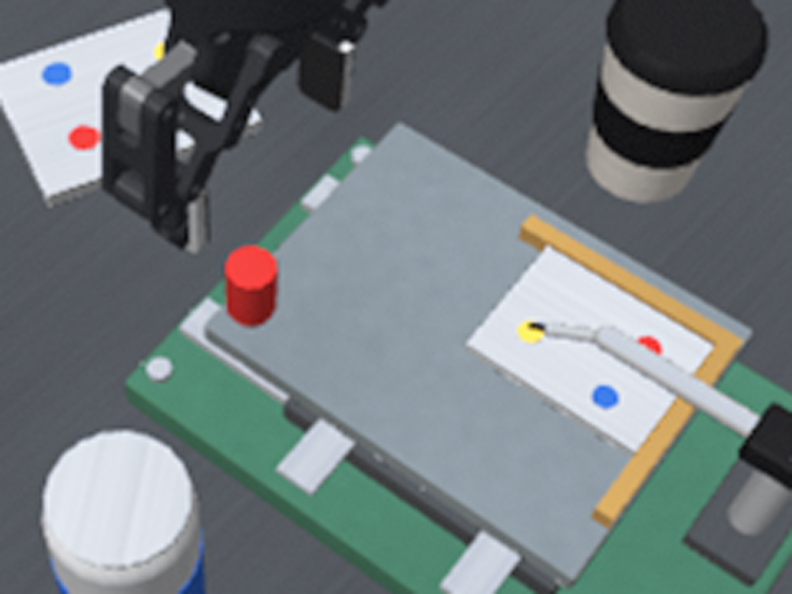

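The tip, at crop (534,327), stands over the yellow dot at (531,331). The plate is snug on both fences and the knob is free, so I hand the job in.

```bash
python3 -c "
from workcell import *
print(job_done())"
```

```text
the job is handed in; nothing more can be done
None
```

The job is handed in, verdict not shown: the plate was seated in the corner, the red dot held under the tip for over 1 s, and the yellow dot left about 1 mm from the tip by the camera, with the knob released and nothing around it knocked.

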